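# Put the jewellery trays into the counter display

## Robot

A 6-joint arm with a two-finger parallel gripper is mounted at the origin on the work surface. World frame = base frame: x ahead of the robot, y to its left, z up, the work surface at z = 0. Lengths are in m, angles in rad, forces in N, time in s.
With the tool pointing down it reaches from about 0.35 to 0.775 m from the base axis. Payload 5.5 kg.
Tool frame: the origin (TCP) lies on the centre line of the jaws, within the pads' length; the fingertips stand 11 mm ahead of it and the grasp point (between the pads) lies 8 mm behind it; z points along the fingers, y is the line along which they close (so a half turn about z gives the same grasp; the last joint's range is limited). The gripper opens to 85 mm and grips with 20 to 120 N. Pads are 22 mm wide; open, the fingers measure 114 mm over their backs; the gripper's body (76 mm by 85 mm) begins 54 mm behind the grasp point. The pads swing forward as they close: fully open they stand 13 mm farther back than shut.
Start: joints at [-1.305, 0.313, 0.046, 1.304, 0, 1.431], TCP at [0.227, -0.528, 0.242] pointing down, gripper open.
Joint ranges: [-2.76, 2.76], [-0.86, 1.69], [-1.03, 1.26], [-2.2, 2.34], [-1.47, 1.5], [-3.14, 3.14]. Speed limits (rad/s): [2.57, 2.57, 3.14, 3.14, 3.14, 3.14].

## Interface

Orientations are given as a unit quaternion [w, x, y, z].
In Python, from workcell import env, viewer, order, models gives the robot as it stands.
- The arm moves only by the tool drive_tool, never from a script. Its argument "series" is a list that holds one entry, the list of rows, each a list of 6 numbers: the shift along the tool's x, y, z each as a share of 120 mm, from -1 to 1, then the turn, a rotation vector about the tool's x, y, z each as a share of 180 degrees, from -1 to 1. A call has 1 to 20 rows; each row shifts and turns the commanded pose from where the row before left it, along the tool's axes as they then stand; what a row does not reach is not made up. A row lasts 1/8 s, in which the tool goes at most 62.5 mm and 10.7 degrees, less where a joint would pass 70% of its speed; a pose out of reach is approached as far as the arm can. A call with a number of a shift or a turn outside -1 to 1 is refused whole. A call with a gripper value outside its range is refused whole. "jaw" is the opening, from -1 (shut) to 1 (fully open), set as the call begins (left out, the last holds). The fingers move at their own pace and stop on an object; "grip_force" is the grip in N (left out, the last holds). Time passes only in rows, so rows that do not move let the fingers close. It gives the time, the measured TCP pose, the force, the opening and the grip force at its end, in the units of the state.
- env.get_state(): the state, without advancing time (a new reading comes with each control period).
- viewer.read_camera(name): name is "scene" or "side" or "wrist"; returns the picture (384x512x3 uint8, red, green, blue); there is no depth.
- viewer.camera_info(name): a dict with "intrinsics" (3x3 intrinsics, pixels), "R" (3x3) and "t" (3): a world point X has camera coordinates R X + t; the wrist camera has in their place "T_tool_cam" (4x4, takes a point from camera to tool coordinates, whose origin is the TCP and whose axes are the flange's). Camera axes: x right, y down, z forward; pixel columns grow to the right and rows downward; lengths in m; the calibration is good to about 2 mm. A picture is of the moment at which its call begins: read the wrist's pose just before it. camera_info takes no time and is no camera call.
- order.hand_in(): hands the job in; it is judged then, once.
Trained networks look in the newest picture that a camera, given by its name, has taken for a name from the list of things; names that differ only in an ending like _2 or _b are one class to them, and where a whole thing is asked for, a point or a joint stands for the part that bears it (a point fixed in the world has none). Each returns a list of dicts, best first, with "score" (0 to 1); they miss things now and then, are a little off and sometimes report something else, mostly with a low value. They report only what shows in the picture. A call takes as long as a camera call. They do not tell look-alikes from the thing itself.
- models.silhouettes(label, camera): "region" (384x512 bool, what is visible of it) and "location" ([column, row] in pixels, amid what is visible of it).
The state is a dict: "clock": time; "joint_pos": joint angles; "qvel": joint speeds; "tau": joint torques, N m; "tcp_pos": TCP position; "orientation": TCP orientation; "wrist_force": force on the tool from outside, world axes, zero at the start; "ft_torque": the same for the moment, N m; "finger_gap": finger opening in m; "grip_force": force on a finger pad.
Only numpy, scipy, OpenCV 4.12 (cv2) and the standard library are available. Lean on these libraries where they do the work, as an engineer would, in place of code of your own. Each camera call takes 0.05 s, during which the arm holds its last target. There are 200 camera calls.

## Task

Two or three jewellery trays stand on the shop counter in front of the display bay. Wind the bay's front glass all the way down with its hand crank, slide every tray across the counter, without lifting it, into a compartment of its own, straight and right back against the rear wall, then wind the glass all the way up again. Move the glass only with its crank, and leave the pen mug, the calculator and the dish where they are.

Things in the scene. Friction and masses are not known exactly. Their poses are not given: they have to be found in the camera images.
- case: the display bay, fixed to the counter: wooden rear and side walls 50 mm high, 8 mm thick, no floor (trays slide on the counter), open on top. Origin on the counter under the middle of the front glass; x points from the glass to the rear wall (inner face at x = 125 mm), y left seen from the robot, z up. Inside width 404 mm (y -202 to 202), split into three compartments 129 mm wide
- bay_left (a point): where the centre of a tray's underside lies when it is home in the middle of the left compartment, touching the rear wall: case (80, 137, 0) mm; axes as the case. The compartments are parted by two low dividers, 8 mm thick and 14 mm high, at case y = +68.7 and -68.7 mm, that run only from x = 65 to 125 mm
- bay_middle (a point): the same for the middle compartment: case (80, 0, 0) mm
- bay_right (a point): the same for the right compartment: case (80, -137, 0) mm
- pane (a joint): travel of the front glass (5 mm thick, 400 mm wide, aluminium top strip) in m: 0 = up, its top 51 mm above the counter, closing the bay's front; 0.054 = wound down into a slot, its top 3 mm below the counter, so that trays slide over it. It is geared to the crank, 27 mm per turn
- crank (a joint): angle of the hand crank in rad about its upright axis, growing anticlockwise seen from above: 0 = stop with the glass up, 12.57 (two full turns) = stop with the glass down. It stays where it is left; turning it takes about 1.5 N at the knob
- crank_axis (a point): point on the crank's upright axis, 95 mm above the counter, at case x = -30, y = 340 mm, over the middle of the grey gearbox (70 x 70 x 55 mm) that stands left of the bay (its drive runs under the counter)
- crank_pin (a point): centre of the crank's black knob, an upright cylinder 20 mm in diameter, from 73 to 115 mm above the counter, that spins freely on its pin 50 mm from the crank axis; this point is 95 mm above the counter; the 12 mm thick crank arm lies below the knob. At crank angle 0 the knob lies 120 degrees anticlockwise from the case's x
- tray1: shallow dark-wood jewellery tray with rows of bracelets, 90 mm deep (its x) x 100 mm wide (its y) x 24 mm high, 0.2 to 0.45 kg, too wide to grip, loose on the counter, four plain upright sides. Origin at the centre of its underside, z up. At the start one of its 100 mm sides faces the display bay within 0.25 rad. May be absent (None)
- tray2: shallow dark-wood jewellery tray with rows of bracelets, 90 mm deep (its x) x 100 mm wide (its y) x 24 mm high, 0.2 to 0.45 kg, too wide to grip, loose on the counter, four plain upright sides. Origin at the centre of its underside, z up. At the start one of its 100 mm sides faces the display bay within 0.25 rad. May be absent (None)
- tray3: shallow dark-wood jewellery tray with rows of bracelets, 90 mm deep (its x) x 100 mm wide (its y) x 24 mm high, 0.2 to 0.45 kg, too wide to grip, loose on the counter, four plain upright sides. Origin at the centre of its underside, z up. At the start one of its 100 mm sides faces the display bay within 0.25 rad. May be absent (None)
- pen_mug: blue ceramic mug of pens, 72 mm in diameter, 95 mm high (145 mm with the pens), origin at the centre of its underside; leave alone
- calculator: grey desk calculator 150 x 90 x 18 mm, origin at the centre of its underside; leave alone
- dish: small white bowl, 120 mm in diameter, 35 mm high, origin at the centre of its underside; leave alone
There are look-alikes about, which are no part of the job. Leave any yellow look-alike of the tray1 alone. What is shaped like the tray3 but yellow is not meant.

How it is judged:
On the way, in this order (a step that is already met when the one before it is completed fails the run):
1. the front glass is wound all the way down (value of joint crank above 12.1 rad and value of joint pane above 0.051 m), for 0.2 s.
2. with the glass down, every tray stands home in a compartment (value of joint pane above 0.05 m and ((x of tray1 in the frame of bay_left between -0.012 and 0.012 m and y of tray1 in the frame of bay_left between -0.022 and 0.022 m) or (x of tray1 in the frame of bay_middle between -0.012 and 0.012 m and y of tray1 in the frame of bay_middle between -0.022 and 0.022 m) or (x of tray1 in the frame of bay_right between -0.012 and 0.012 m and y of tray1 in the frame of bay_right between -0.022 and 0.022 m)) and angle between the x axis of each of tray1, tray2, tray3 and the x axis of case, either way round below 0.17 rad and angle between each of tray1, tray2, tray3's own z axis and vertical below 0.06 rad and height (world z) of each of tray1, tray2, tray3 below 0.006 m and ((x of tray2 in the frame of bay_left between -0.012 and 0.012 m and y of tray2 in the frame of bay_left between -0.022 and 0.022 m) or (x of tray2 in the frame of bay_middle between -0.012 and 0.012 m and y of tray2 in the frame of bay_middle between -0.022 and 0.022 m) or (x of tray2 in the frame of bay_right between -0.012 and 0.012 m and y of tray2 in the frame of bay_right between -0.022 and 0.022 m)) and ((x of tray3 in the frame of bay_left between -0.012 and 0.012 m and y of tray3 in the frame of bay_left between -0.022 and 0.022 m) or (x of tray3 in the frame of bay_middle between -0.012 and 0.012 m and y of tray3 in the frame of bay_middle between -0.022 and 0.022 m) or (x of tray3 in the frame of bay_right between -0.012 and 0.012 m and y of tray3 in the frame of bay_right between -0.022 and 0.022 m))), for 0.2 s.
3. the front glass is wound all the way up (value of joint crank below 0.45 rad and value of joint pane below 0.003 m), for 0.2 s.
At the end, for the whole second after the job is handed in: The glass is up (crank within 0.45 rad of its stop, glass within 3 mm of fully up), and every tray present stands flat and at rest in a compartment, within 12 mm of touching the rear wall, within 22 mm of the compartment's middle and within 0.17 rad of straight (all of step 3 and ((x of tray1 in the frame of bay_left between -0.012 and 0.012 m and y of tray1 in the frame of bay_left between -0.022 and 0.022 m) or (x of tray1 in the frame of bay_middle between -0.012 and 0.012 m and y of tray1 in the frame of bay_middle between -0.022 and 0.022 m) or (x of tray1 in the frame of bay_right between -0.012 and 0.012 m and y of tray1 in the frame of bay_right between -0.022 and 0.022 m)) and angle between the x axis of each of tray1, tray2, tray3 and the x axis of case, either way round below 0.17 rad and angle between each of tray1, tray2, tray3's own z axis and vertical below 0.06 rad and height (world z) of each of tray1, tray2, tray3 below 0.006 m and ((x of tray2 in the frame of bay_left between -0.012 and 0.012 m and y of tray2 in the frame of bay_left between -0.022 and 0.022 m) or (x of tray2 in the frame of bay_middle between -0.012 and 0.012 m and y of tray2 in the frame of bay_middle between -0.022 and 0.022 m) or (x of tray2 in the frame of bay_right between -0.012 and 0.012 m and y of tray2 in the frame of bay_right between -0.022 and 0.022 m)) and ((x of tray3 in the frame of bay_left between -0.012 and 0.012 m and y of tray3 in the frame of bay_left between -0.022 and 0.022 m) or (x of tray3 in the frame of bay_middle between -0.012 and 0.012 m and y of tray3 in the frame of bay_middle between -0.022 and 0.022 m) or (x of tray3 in the frame of bay_right between -0.012 and 0.012 m and y of tray3 in the frame of bay_right between -0.022 and 0.022 m)) and linear speed of each of tray1, tray2, tray3 below 0.02 m/s).
It fails at once if the front glass is pushed directly instead of by its crank (contact force between any of the fingers, the arm and pane above 8 N).
It fails at once if a tray is lifted or tipped (height (world z) of any of tray1, tray2, tray3 above 0.04 m or angle between any of tray1, tray2, tray3's own z axis and vertical above 0.6 rad).
It fails at once if a bystander object is disturbed (distance of any of pen_mug, calculator, dish from where it was at the start of the episode above 0.04 m).
Of tray1, tray2, tray3 only 2 to 3 are there at a start; the rules pass over those that are not, and their reading is None.
At some moment in a run one of tray1, tray2, tray3 may be knocked a few centimetres aside while the robot is not near it.
Once in a run the grip may slacken for a moment while it holds something.
It also fails if it takes over 210 s, if anything falls off the work surface, if the arm or the gripper's body presses on something with over 40 N, if the wrist force passes 120 N, or if a joint passes its speed limit or range.

## Working session

There is one attempt and no reset: what is moved stays moved. The work goes in short steps, Python scripts to look and compute and a tool call to move; the robot and the scene stay as the last step left them, time stands still between calls to the robot, and variables do not carry over. Pictures are saved under pics/ and viewed, at most 14 in all, crops included, and the job is handed in when it is done.

Besides the shell and the picture viewer there is one more tool, called after "Request:" as name(argument=value, ...), one argument or row to a line, values as JSON. drive_tool: Moves the arm, as the interface text tells. Its arguments: {"type":"object","properties":{"series":{"type":"array"},"jaw":{"type":"number"},"grip_force":{"type":"number"}},"required":["series"]}

```bash
mkdir -p pics
cat > h.py <<'E'
import numpy as np, cv2
from workcell import env, viewer, order, models
from scipy.spatial.transform import Rotation as Ro
def cam(name):
    i=viewer.camera_info(name); K=np.array(i["intrinsics"])
    if name=="wrist":
        s=env.get_state(); q=s["orientation"]; Rt=Ro.from_quat([q[1],q[2],q[3],q[0]]).as_matrix()
        T=np.eye(4);T[:3,:3]=Rt;T[:3,3]=s["tcp_pos"]; C=np.linalg.inv(T@np.array(i["T_tool_cam"]))
        return K,C[:3,:3],C[:3,3]
    return K,np.array(i["R"]),np.array(i["t"])
def ray(c,uv,z):
    K,R,t=c; uv=np.atleast_2d(np.asarray(uv,float))
    d=(np.linalg.inv(K)@np.c_[uv,np.ones(len(uv))].T).T@R; o=-R.T@t
    return o+d*((z-o[2])/d[:,2])[:,None]
def proj(c,X):
    K,R,t=c; p=(K@(R@np.atleast_2d(X).T+t[:,None])).T; return p[:,:2]/p[:,2:]
def snap(name,f=None):
    c=cam(name); im=viewer.read_camera(name)
    if f: cv2.imwrite("pics/"+f,im[:,:,::-1])
    return c,im
E
python3 - <<'E'
from h import *
s=env.get_state(); print({k:np.round(v,3) for k,v in s.items()})
for n in("scene","side"):
    c,im=snap(n,n+"0.png")
    print(n,np.round(-c[1].T@c[2],3))
    for l in("tray1","pen_mug","calculator","dish","crank_pin","crank","pane","case"):
        for d in models.silhouettes(l,n):
            print(l,round(d["score"],2),np.round(d["location"]),d["region"].sum(),np.round(ray(c,d["location"],{"tray1":.024,"crank_pin":.095}.get(l,0.02))[0],3))
E
```

```text
{'clock': np.float64(0.0), 'joint_pos': array([-1.305,  0.314,  0.045,  1.304,  0.   ,  1.431]), 'qvel': array([ 0.001,  0.   ,  0.001, -0.001,  0.001,  0.001]), 'tau': array([ 1.0000e-03, -4.8063e+01,  2.9853e+01,  1.9000e-02, -0.0000e+00,
        0.0000e+00]), 'tcp_pos': array([ 0.227, -0.528,  0.241]), 'orientation': array([-0.001,  0.979,  0.202, -0.   ]), 'wrist_force': array([0.313, 0.158, 0.215]), 'ft_torque': array([ 0.049, -0.014,  0.033]), 'grip_force': np.float64(0.0), 'finger_gap': np.float64(0.086)}
scene [1.093 0.861 0.997]
tray1 0.88 [279. 170.] 441 [ 0.349 -0.134  0.024]
tray1 0.86 [248. 190.] 472 [ 0.531 -0.096  0.024]
tray1 0.8 [323. 229.] 651 [0.419 0.232 0.024]
tray1 0.73 [274. 211.] 576 [0.509 0.056 0.024]
tray1 0.68 [221. 170.] 435 [ 0.553 -0.273  0.024]
tray1 0.55 [249. 152.] 376 [ 0.388 -0.316  0.024]
pen_mug 0.68 [190. 141.] 347 [ 0.568 -0.557  0.02 ]
pen_mug 0.56 [298. 236.] 149 [0.511 0.203 0.02 ]
calculator 0.59 [236. 135.] 353 [ 0.36  -0.479  0.02 ]
calculator 0.41 [189. 144.] 395 [ 0.581 -0.539  0.02 ]
dish 0.69 [357. 287.] 1009 [0.488 0.472 0.02 ]
crank
[... 210 characters left out ...]
] 4245 [ 0.676 -0.03   0.02 ]
side [-0.796 -0.35   1.254]
tray1 0.97 [285. 250.] 705 [ 0.33  -0.157  0.024]
tray1 0.87 [281. 209.] 511 [ 0.531 -0.105  0.024]
tray1 0.69 [330. 214.] 577 [ 0.539 -0.286  0.024]
tray1 0.57 [340. 254.] 689 [ 0.351 -0.342  0.024]
tray1 0.54 [248. 210.] 189 [0.5   0.014 0.024]
tray1 0.48 [181. 219.] 207 [0.399 0.242 0.024]
pen_mug 0.89 [387. 205.] 629 [ 0.638 -0.489  0.02 ]
calculator 0.63 [389. 257.] 960 [ 0.376 -0.502  0.02 ]
dish 0.8 [134. 189.] 497 [0.527 0.486 0.02 ]
dish 0.23 [387. 258.] 987 [ 0.371 -0.497  0.02 ]
pane 0.64 [292. 196.] 809 [ 0.614 -0.132  0.02 ]
pane 0.51 [386. 259.] 978 [ 0.364 -0.492  0.02 ]
case 0.97 [291. 184.] 2904 [ 0.688 -0.115  0.02 ]
```

```bash
python3 -c "
import cv2,numpy as np
a=cv2.imread('pics/scene0.png');b=cv2.imread('pics/side0.png')
cv2.imwrite('pics/scene0.png',cv2.resize(a,(800,600)));cv2.imwrite('pics/side0.png',cv2.resize(b,(800,600)))"
```

```text
(no output)
```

View pics/scene0.png

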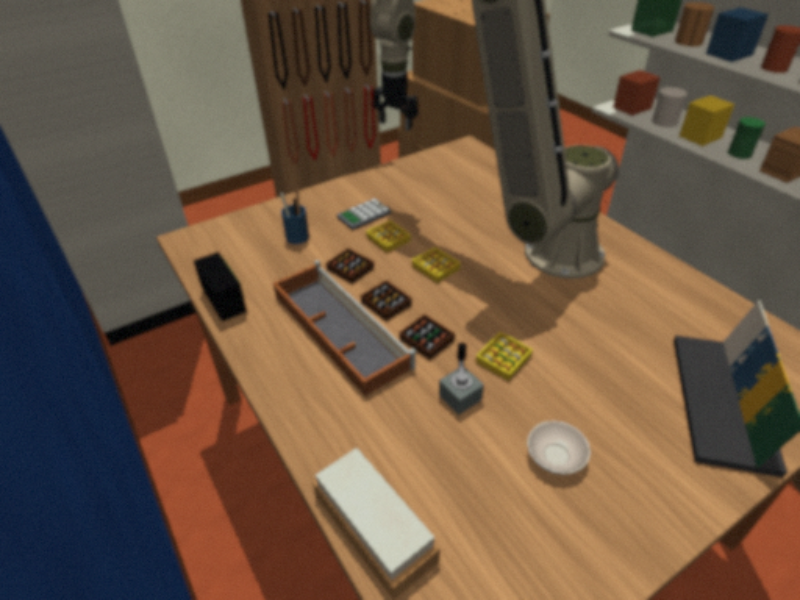

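View pics/side0.png

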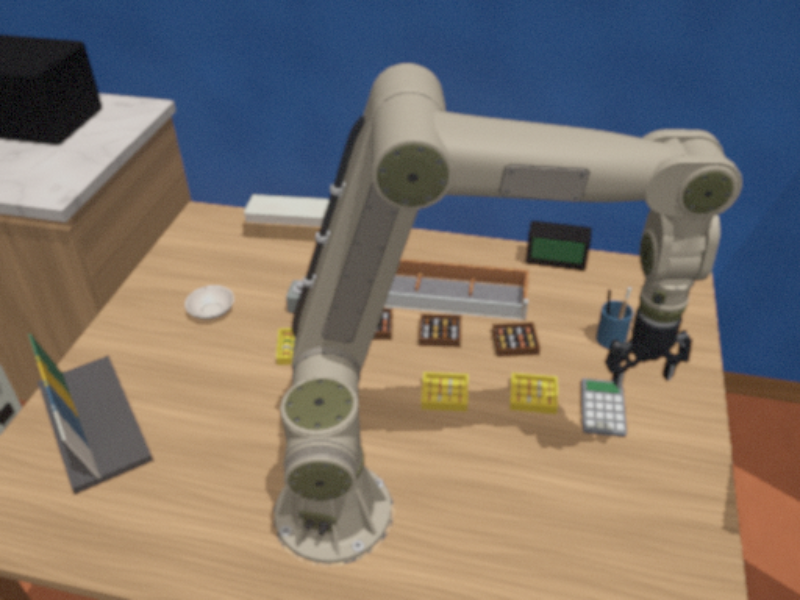

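The scene shows three dark trays right in front of the bay at about (350,265), (386,300) and (428,337). There are three yellow look-alikes, and the gearbox with the black knob is at (460,375). Next I'll take a wrist view from above.

```bash
cat >> h.py <<'E'
def plan(target,yaw=None,n=None):
    """rows (tool axes, shares) from the present pose to world target, tool down, tool x at yaw"""
    s=env.get_state(); q=s["orientation"]; R=Ro.from_quat([q[1],q[2],q[3],q[0]])
    d=R.inv().apply(np.array(target)-s["tcp_pos"])
    y0=np.arctan2(*R.as_matrix()[[1,0],0]); 
    Rt=R if yaw is None else Ro.from_euler("z",yaw)*Ro.from_euler("x",np.pi)
    rv=(R.inv()*Rt).as_rotvec()
    print("tcp",np.round(s["tcp_pos"],4),"yaw",round(y0,4),"t",round(float(s["clock"]),2),"d share",np.round(d/.12,3),"rot share",np.round(rv/np.pi,4),"min rows",np.ceil(max(np.linalg.norm(d)/.0625,np.linalg.norm(np.degrees(rv))/10.7)))
E
python3 - <<'E'
from h import *
i=viewer.camera_info("wrist"); print(np.round(i["T_tool_cam"],3),np.round(i["intrinsics"]))
plan([0.45,-0.1,0.40],0.0)
E
```

```text
[[ 0.    -0.951 -0.308  0.079]
 [ 1.     0.001 -0.002  0.   ]
 [ 0.002 -0.308  0.951 -0.132]
 [ 0.     0.     0.     1.   ]] [[279.   0. 256.]
 [  0. 279. 192.]
 [  0.   0.   1.]]
tcp [ 0.227  -0.5283  0.2424] yaw 0.4058 t 0.9 d share [ 3.117 -2.546 -1.314] rot share [ 0.     -0.      0.1292] min rows 9.0
```

Request:
drive_tool(
  series=[
    [[0,0,-0.3,0,0,0.0431],[0,0,-0.3,0,0,0.0431],[0,0,-0.3,0,0,0.0431],[0.19,-0.36,-0.04,0,0,0],[0.19,-0.36,-0.04,0,0,0],[0.19,-0.36,-0.04,0,0,0],[0.19,-0.36,-0.04,0,0,0],[0.19,-0.36,-0.04,0,0,0],[0.19,-0.36,-0.04,0,0,0],[0.19,-0.36,-0.04,0,0,0],[0.19,-0.36,-0.04,0,0,0],[0.19,-0.36,-0.04,0,0,0],[0.19,-0.36,-0.04,0,0,0],[0,0,0,0,0,0],[0,0,0,0,0,0]],
  ],
)

```text
clock: 2.78
tcp_pos: [0.4551, -0.0964, 0.3982]
orientation: [0.0, 1.0, 0.0, -0.0]
wrist_force: [-0.5, -0.5, -0.1]
finger_gap: 0.0854
grip_force: 0.0
```

Run:
```python
from h import *
plan([0.45,-0.1,0.40],0.0)
c,im=snap("wrist"); cv2.imwrite("pics/w1.png",cv2.resize(im[:,:,::-1],(800,600)))
np.save("w1.npy",im)
hsv=cv2.cvtColor(im,cv2.COLOR_RGB2HSV)
for l in("tray1","dish","crank_pin","pane","case","pen_mug","calculator"):
    for d in models.silhouettes(l,"wrist"):
        r=d["region"]; z={"tray1":.024,"crank_pin":.115,"dish":.02}.get(l,0.02)
        cs=cv2.findContours(r.astype(np.uint8),0,2)[0]; k=max(cs,key=cv2.contourArea)[:,0]
        W=ray(c,k,z)[:,:2].astype(np.float32); (cx,cy),sz,a=cv2.minAreaRect(W*1000)
        print(l,round(d["score"],2),np.round(d["location"]),"hsv",np.median(hsv[r],0),np.round([cx,cy,*sz,a],1))
```

```text
tcp [ 0.4551 -0.0964  0.3982] yaw 0.0004 t 2.77 d share [-0.042  0.03  -0.015] rot share [0.0001 0.0001 0.0001] min rows 1.0
tray1 0.87 [364.  98.] hsv [ 12.  84. 108.] [ 538.6 -279.3   89.8  105.7   17. ]
tray1 0.85 [ 90. 170.] hsv [ 24. 184. 140.] [409.9 209.3 100.1 104.2  16.7]
tray1 0.82 [282. 205.] hsv [ 27. 170. 177.] [ 343.5 -151.4   97.7  100.7    8.3]
tray1 0.69 [260. 107.] hsv [ 11.  55. 111.] [ 532.  -103.    90.6   99.8    9.6]
tray1 0.64 [384. 187.] hsv [ 27.  169.5 168. ] [ 379.8 -337.8  101.7  108.8    5.7]
tray1 0.58 [169. 108.] hsv [11. 76. 88.] [520.8  61.5  91.7 105.3  12.5]
crank_pin 0.96 [43. 93.] hsv [ 10.  15. 107.] [543.5 206.   64.9  37.3  43.1]
pane 0.7 [208.  31.] hsv [140.   6. 123.] [639.6 -85.7  93.5 459.6   0. ]
pane 0.59 [252.  48.] hsv [ 40.    5.  155.5] [616.2 -86.4  14.9 417.3   3.9]
case 0.74 [212.  32.] hsv [140.   6. 123.] [639.6 -85.3  93.5 457.5   0. ]
pen_mug 0.64 [490.  61.] hsv [106.  64.  53.] [ 591.1 -487.4   76.6   67.9   15.8]
calculator 0.76 [462. 186.] hsv [ 20.   4. 139.] [ 376.9 -483.1  151.6   96.7    4.6]
```

View pics/w1.png

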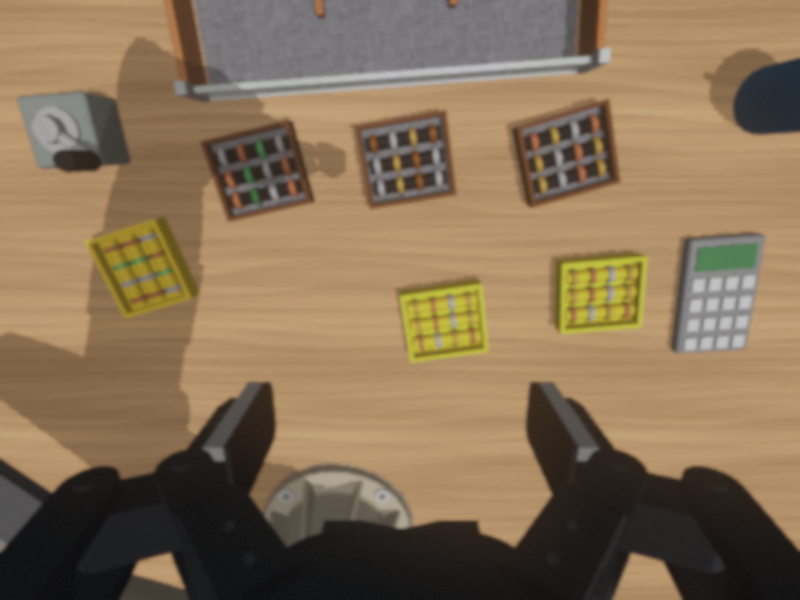

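The wrist view shows the bay front strip from (182,88) to (606,57), with the dark trays at (258,170), (405,158) and (566,153). The gearbox is at (75,130) and the knob at about (78,160). I'll look closer at the crank.

Request:
drive_tool(
  series=[
    [[0.13,-0.4,0.1,0,0,0],[0.13,-0.4,0.1,0,0,0],[0.13,-0.4,0.1,0,0,0],[0.13,-0.4,0.1,0,0,0],[0.13,-0.4,0.1,0,0,0],[0.13,-0.4,0.1,0,0,0],[0,0,0,0,0,0],[0,0,0,0,0,0]],
  ],
)

```text
clock: 4.18
tcp_pos: [0.5488, 0.1375, 0.3279]
orientation: [-0.021, 0.999, 0.041, -0.001]
wrist_force: [-0.1, -0.0, 0.3]
finger_gap: 0.0854
grip_force: 0.0
```

Run:
```python
from h import *
plan([0.55,0.2,0.3],0.0)
c,im=snap("wrist"); cv2.imwrite("pics/w2.png",cv2.resize(im[:,:,::-1],(800,600)))
for d in models.silhouettes("crank_pin","wrist"): print(d["score"],d["location"],d["region"].sum())
```

```text
tcp [0.5488 0.1375 0.3279] yaw 0.0825 t 4.17 d share [ 0.053 -0.508  0.254] rot share [-0.0136  0.0009  0.0262] min rows 2.0
0.79 [197.0, 152.3] 744
```

View pics/w2.png

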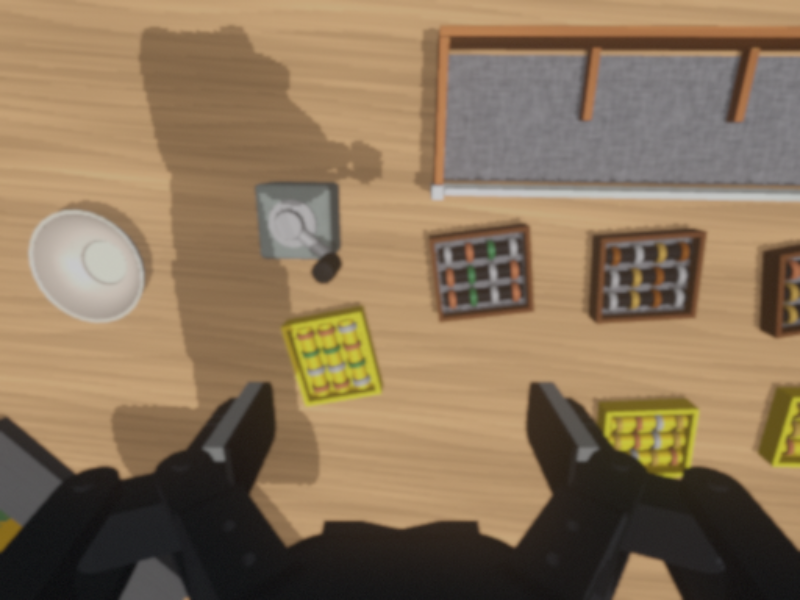

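Run:
```python
from h import *
from scipy.optimize import least_squares
s=env.get_state(); print(np.round(s["qvel"],3),np.round(s["joint_pos"],3),np.round(s["orientation"],4))
c2=cam("wrist")
# camera 1 pose: rebuild
i=viewer.camera_info("wrist"); T=np.eye(4);T[:3,:3]=Ro.from_quat([1,0,0,0]).as_matrix();T[:3,3]=[.4551,-.0964,.3982]
C=np.linalg.inv(T@np.array(i["T_tool_cam"])); c1=(c2[0],C[:3,:3],C[:3,3])
P=[(c2,(440,28),(133,210,50)),(c2,(450,38),(125,202,50)),(c2,(587,120),(65,68.7,14)),(c2,(738,122),(65,-68.7,14)),(c1,(320,15),(65,68.7,14)),(c1,(452,5),(65,-68.7,14)),(c1,(394,73),(0,0,50)),(c1,(182,88),(0,207,50)),(c1,(606,57),(0,-207,50)),(c2,(437,192),(0,207,50))]
def f(p):
    r=[]
    for c,uv,X in P:
        w=Ro.from_euler("z",p[2]).apply(np.array(X)/1000)+[p[0],p[1],0]
        r+=list(proj(c,w)[0]-np.array(uv)/1.5625)
    return r
o=least_squares(f,[.61,-.09,.07],loss="soft_l1"); p=o.x
print(np.round(p,4)); print(np.round(np.reshape(f(p),(-1,2)),1).tolist())
np.save("case.npy",p)
Rc=Ro.from_euler("z",p[2]); W=lambda X:Rc.apply(np.array(X)/1000)+[p[0],p[1],0]
ax=W([-30,340,95]); print("axis",ax)
for a in range(0,360,10): pass
def pin(a,z=95): return W(np.array([-30,340,z])+50*np.array([np.cos(a+2*np.pi/3),np.sin(a+2*np.pi/3),0]))
# knob centre pixel: top (328,260)?, silhouettes region bottom
print("hub proj",proj(c2,W([-30,340,67]))*1.5625,"box top corners",np.round(proj(c2,[W([-30+x,340+y,55]) for x in(-35,35) for y in(-35,35)])*1.5625).tolist())
for a in np.radians([0,40,60,80,100,120]): print(np.degrees(a),np.round(proj(c2,[pin(a,115),pin(a,73)])*1.5625).tolist())
im=viewer.read_camera("wrist"); cr=im[100:200,140:300]; cv2.imwrite("pics/w2c.png",cv2.resize(cr[:,:,::-1],(800,500),interpolation=2))
```

```text
[-0.004 -0.007 -0.    -0.004  0.003  0.002] [0.081 0.285 0.216 1.501 0.043 3.141] [-2.140e-02  9.989e-01  4.100e-02 -8.000e-04]
[ 0.6151 -0.0867  0.0702]
[[-0.1, -1.3], [-0.5, -0.6], [0.1, 0.5], [0.4, 0.1], [0.1, 0.0], [1.3, -0.6], [-1.9, 0.3], [1.9, 1.0], [-2.7, -0.0], [0.2, 0.5]]
axis [0.56134878 0.25034817 0.095     ]
hub proj [[290.18560878 225.8146849 ]] box top corners [[332.0, 261.0], [260.0, 260.0], [330.0, 186.0], [254.0, 185.0]]
0.0 [[224.0, 264.0], [243.0, 253.0]]
40.0 [[257.0, 290.0], [274.0, 277.0]]
59.99999999999999 [[278.0, 294.0], [292.0, 281.0]]
80.0 [[298.0, 291.0], [310.0, 278.0]]
100.0 [[315.0, 281.0], [326.0, 269.0]]
119.99999999999999 [[328.0, 266.0], [337.0, 255.0]]
```

View pics/w2c.png

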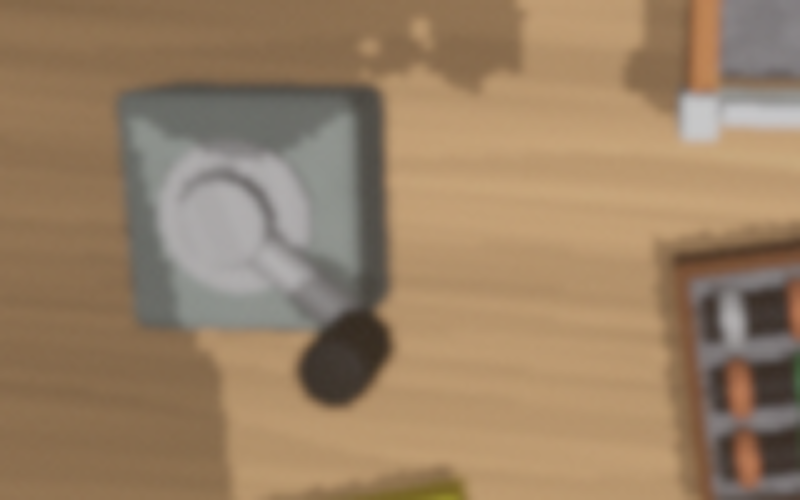

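The knob top is at crop (338,375), so the crank already stands about 112° from its stop. Joint 6 is at its limit, so I'll turn the tool half round.

Request:
drive_tool(
  series=[
    [[0,0,0,0,0,-0.0588],[0,0,0,0,0,-0.0588],[0,0,0,0,0,-0.0588],[0,0,0,0,0,-0.0588],[0,0,0,0,0,-0.0588],[0,0,0,0,0,-0.0588],[0,0,0,0,0,-0.0588],[0,0,0,0,0,-0.0588],[0,0,0,0,0,-0.0588],[0,0,0,0,0,-0.0588],[0,0,0,0,0,-0.0588],[0,0,0,0,0,-0.0588],[0,0,0,0,0,-0.0588],[0,0,0,0,0,-0.0588],[0,0,0,0,0,-0.0588],[0,0,0,0,0,-0.0588],[0,0,0,0,0,-0.0588],[0,0,0,0,0,0],[0,0,0,0,0,0]],
  ],
)

```text
clock: 6.7
tcp_pos: [0.549, 0.1376, 0.3282]
orientation: [-0.001, -0.039, 0.999, 0.022]
wrist_force: [-0.3, -0.6, -0.3]
finger_gap: 0.0857
grip_force: 0.0
```

```bash
cat >> h.py <<'E'
try:
    pc=np.load("case.npy"); Rc=Ro.from_euler("z",pc[2])
    W=lambda X:Rc.apply(np.array(X)/1000)+[pc[0],pc[1],0]
    pin=lambda a,z=95: W(np.array([-30,340,z])+50*np.array([np.cos(a+2*np.pi/3),np.sin(a+2*np.pi/3),0]))
except OSError: pass
E
python3 - <<'E'
from h import *
a=np.radians(112); P=pin(a); print(P)
plan([P[0],P[1],0.15],np.pi+pc[2])
c,im=snap("wrist"); ds=models.silhouettes("crank_pin","wrist")
for d in ds: print(d["score"],d["location"],d["region"].sum())
for a in(100,106,112,118): print(a,np.round(proj(c,[pin(np.radians(a),115),pin(np.radians(a),73)])*1.5625).tolist())
cv2.imwrite("pics/w3.png",cv2.resize(im[:,:,::-1],(800,600)))
E
```

```text
[0.53340379 0.20888641 0.095     ]
tcp [0.549  0.1376 0.3282] yaw -3.0634 t 6.7 d share [0.083 0.538 1.509] rot share [ 0.0137 -0.0001  0.0026] min rows 4.0
0.69 [315.3, 165.2] 608
100 [[487.0, 240.0], [476.0, 231.0]]
106 [[482.0, 244.0], [472.0, 235.0]]
112 [[478.0, 249.0], [468.0, 240.0]]
118 [[474.0, 254.0], [464.0, 245.0]]
```

View pics/w3.png

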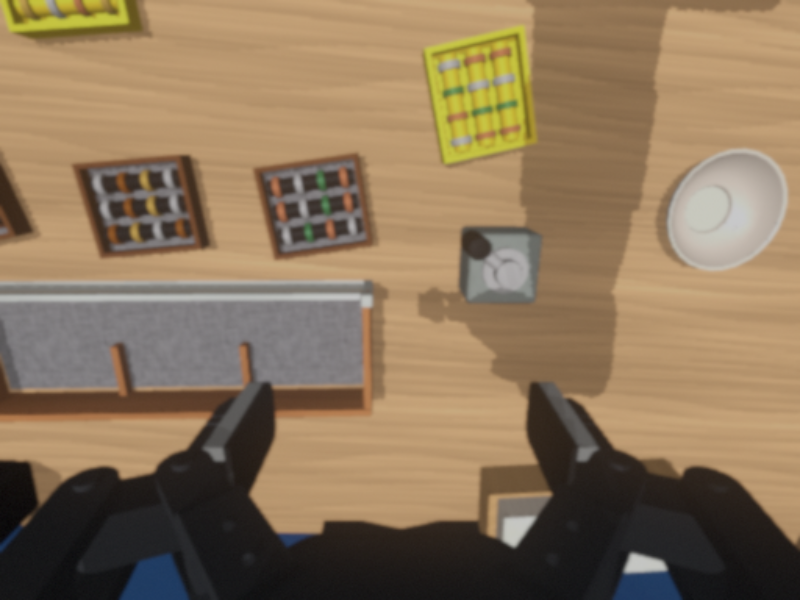

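The knob is at (478,243), which agrees with about 110°. I'll move above it.

Request:
drive_tool(
  series=[
    [[0.02,0.135,0.27,0.0137,0,0.0026],[0.02,0.135,0.27,0,0,0],[0.02,0.135,0.27,0,0,0],[0.02,0.135,0.27,0,0,0],[0,0,0,0,0,0],[0,0,0,0,0,0]],
  ],
)

```text
clock: 7.55
tcp_pos: [0.535, 0.203, 0.2001]
orientation: [0.0, -0.037, 0.999, -0.0]
wrist_force: [-0.0, -0.0, -0.2]
finger_gap: 0.0852
grip_force: 0.0
```

Run:
```python
from h import *
P=pin(np.radians(110)); print(P)
plan([P[0],P[1],0.093],np.pi+pc[2])
c,im=snap("wrist"); ds=models.silhouettes("crank_pin","wrist")
for d in ds: print(d["score"],d["location"],d["region"].sum())
for a in(100,106,112,118): print(a,np.round(proj(c,[pin(np.radians(a),115),pin(np.radians(a),73)])*1.5625).tolist())
cv2.imwrite("pics/w4.png",cv2.resize(im[:,:,::-1],(800,600)))
```

```text
[0.53197382 0.20988693 0.095     ]
tcp [0.535  0.203  0.2001] yaw -3.0685 t 7.55 d share [0.021 0.059 0.893] rot share [-0.      0.0001  0.0009] min rows 2.0
0.84 [280.1, 204.1] 1345
0.57 [88.8, 222.1] 3452
100 [[425.0, 300.0], [421.0, 279.0]]
106 [[418.0, 307.0], [415.0, 285.0]]
112 [[411.0, 314.0], [409.0, 291.0]]
118 [[406.0, 321.0], [405.0, 297.0]]
```

View pics/w4.png

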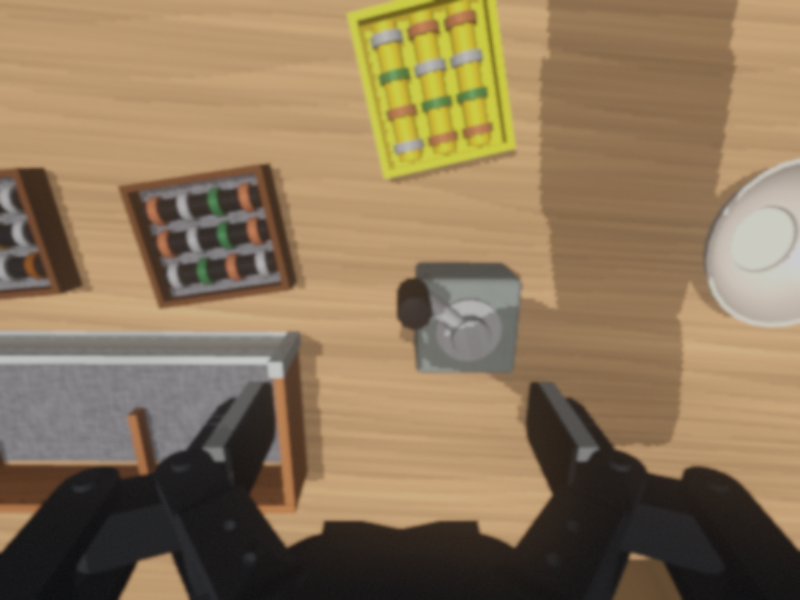

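Request:
drive_tool(
  series=[
    [[0.016,0.055,0,0,0,0],[0,0,0.3,0,0,0],[0,0,0.3,0,0,0],[0,0,0.29,0,0,0],[0,0,0,0,0,0],[0,0,0,0,0,0]],
  ],
)

```text
clock: 8.4
tcp_pos: [0.5328, 0.2099, 0.0937]
orientation: [0.001, -0.037, 0.999, 0.0]
wrist_force: [1.2, -0.2, 1.2]
finger_gap: 0.0856
grip_force: 0.0
```

Request:
drive_tool(
  series=[
    [[0,0,0,0,0,0],[0,0,0,0,0,0],[0,0,0,0,0,0],[0,0,0,0,0,0],[0,0,0,0,0,0],[0,0,0,0,0,0],[0,0,0,0,0,0],[0,0,0,0,0,0]],
  ],
  jaw=-1,
  grip_force=40,
)

```text
clock: 9.4
tcp_pos: [0.5321, 0.2098, 0.0925]
orientation: [-0.0, -0.037, 0.999, 0.0]
wrist_force: [-0.7, 0.7, 5.6]
finger_gap: 0.0188
grip_force: 39.1
```

```bash
cat >> h.py <<'E'
def crank_rows(a0,a1,n,yaw):
    """tool-axis rows (share) for moving the knob from present angle a0 to a1"""
    A=np.linspace(a0,a1,n+1); P=np.array([pin(a) for a in A]); R=Ro.from_euler("z",yaw)*Ro.from_euler("x",np.pi)
    return np.round(R.inv().apply(np.diff(P,axis=0))/.12,3)[:,:2].tolist()
def crank_now():
    s=env.get_state(); p=Rc.inv().apply(s["tcp_pos"]-W([-30,340,0]))*1000
    print("r",round(np.hypot(p[0],p[1]),1),"crank deg",round((np.degrees(np.arctan2(p[1],p[0]))-120)%360,1),"gap",round(float(s["finger_gap"]),4),"F",np.round(s["wrist_force"],1),"t",s["clock"])
E
python3 - <<'E'
from h import *
crank_now(); plan([.53,.21,.1],np.pi+pc[2])
for n in(20,): print(crank_rows(np.radians(110),np.radians(470),n,np.pi+pc[2]))
E
```

```text
r 50.0 crank deg 110.2 gap 0.0188 F [-0.7  0.7  5.6] t 9.4
tcp [0.5321 0.2098 0.0925] yaw -3.0679 t 9.4 d share [ 0.017  0.003 -0.062] rot share [ 0.0001 -0.      0.0011] min rows 1.0
[[-0.112, -0.067], [-0.127, -0.029], [-0.13, 0.011], [-0.12, 0.051], [-0.098, 0.086], [-0.067, 0.112], [-0.029, 0.127], [0.011, 0.13], [0.051, 0.12], [0.086, 0.098], [0.112, 0.067], [0.127, 0.029], [0.13, -0.011], [0.12, -0.051], [0.098, -0.086], [0.067, -0.112], [0.029, -0.127], [-0.011, -0.13], [-0.051, -0.12], [-0.086, -0.098]]
```

Request:
drive_tool(
  series=[
    [[-0.112,-0.067,-0.01,0,0,0],[-0.127,-0.029,0,0,0,0],[-0.13,0.011,0,0,0,0],[-0.12,0.051,0,0,0,0],[-0.098,0.086,0,0,0,0],[-0.067,0.112,0,0,0,0],[-0.029,0.127,0,0,0,0],[0.011,0.13,0,0,0,0],[0.051,0.12,0,0,0,0],[0.086,0.098,0,0,0,0],[0,0,0,0,0,0]],
  ],
)

```text
clock: 10.78
tcp_pos: [0.5885, 0.2924, 0.0929]
orientation: [-0.001, -0.038, 0.999, 0.001]
wrist_force: [-1.1, 1.6, -3.6]
finger_gap: 0.0187
grip_force: 39.7
```

Run:
```python
from h import *
crank_now()
```

```text
r 50.0 crank deg 293.1 gap 0.0187 F [-1.1  1.6 -3.6] t 10.775
```

Request:
drive_tool(
  series=[
    [[0.112,0.067,0,0,0,0],[0.127,0.029,0,0,0,0],[0.13,-0.011,0,0,0,0],[0.12,-0.051,0,0,0,0],[0.098,-0.086,0,0,0,0],[0.067,-0.112,0,0,0,0],[0.029,-0.127,0,0,0,0],[-0.011,-0.13,0,0,0,0],[-0.051,-0.12,0,0,0,0],[-0.086,-0.098,0,0,0,0],[-0.112,-0.067,0,0,0,0],[-0.127,-0.029,0,0,0,0],[-0.13,0.011,0,0,0,0],[-0.12,0.051,0,0,0,0],[-0.098,0.086,0,0,0,0],[-0.067,0.112,0,0,0,0],[-0.029,0.127,0,0,0,0],[0.011,0.13,0,0,0,0],[0,0,0,0,0,0]],
  ],
)

```text
clock: 13.15
tcp_pos: [0.6078, 0.2678, 0.093]
orientation: [-0.001, -0.038, 0.999, 0.001]
wrist_force: [-0.1, 2.0, -7.1]
finger_gap: 0.0188
grip_force: 40.5
```

Run:
```python
from h import *
crank_now()
print(crank_rows(np.radians(254),np.radians(362),6,np.pi+pc[2]))
```

```text
r 49.7 crank deg 256.6 gap 0.0188 F [-0.1  2.  -7.1] t 13.15
[[0.051, 0.12], [0.086, 0.098], [0.112, 0.067], [0.127, 0.029], [0.13, -0.011], [0.12, -0.051]]
```

Request:
drive_tool(
  series=[
    [[0.051,0.12,0,0,0,0],[0.086,0.098,0,0,0,0],[0.112,0.067,0,0,0,0],[0.127,0.029,0,0,0,0],[0.13,-0.011,0,0,0,0],[0.09,-0.035,0,0,0,0],[0,0,0,0,0,0],[0,0,0,0,0,0]],
  ],
)

```text
clock: 14.15
tcp_pos: [0.5339, 0.2927, 0.0931]
orientation: [-0.001, -0.037, 0.999, 0.0]
wrist_force: [-0.5, -0.4, -10.1]
finger_gap: 0.0191
grip_force: 40.3
```

Run:
```python
from h import *
crank_now()
```

```text
r 50.4 crank deg 358.9 gap 0.0191 F [ -0.5  -0.4 -10.1] t 14.15
```

Request:
drive_tool(
  series=[
    [[0.03,-0.015,0.008,0,0,0],[0.03,-0.015,0,0,0,0],[0,0,0,0,0,0],[0,0,0,0,0,0]],
  ],
)

```text
clock: 14.65
tcp_pos: [0.5325, 0.2916, 0.0933]
orientation: [0.004, -0.037, 0.999, 0.003]
wrist_force: [11.1, 8.2, -16.6]
finger_gap: 0.0188
grip_force: 40.0
```

Run:
```python
from h import *
crank_now()
```

```text
r 50.3 crank deg 0.9 gap 0.0188 F [ 11.1   8.2 -16.6] t 14.65
```

Request:
drive_tool(
  series=[
    [[-0.03,0.015,0.01,0,0,0],[0,0,0,0,0,0],[0,0,0,0,0,0],[0,0,0,0,0,0],[0,0,-0.3,0,0,0],[0,0,-0.4,0,0,0],[0,0,-0.4,0,0,0],[0,-0.4,-0.3,0,0,0],[0,-0.45,-0.2,0,0,0],[0,-0.45,-0.2,0,0,0],[0,-0.45,-0.2,0,0,0],[0.1,-0.45,-0.2,0,0,0],[0.1,-0.45,-0.2,0,0,0],[0.1,-0.45,0,0,0,0],[0,0,0,0,0,0],[0,0,0,0,0,0]],
  ],
  jaw=1,
)

```text
clock: 16.65
tcp_pos: [0.5229, -0.0829, 0.3792]
orientation: [-0.001, -0.036, 0.999, 0.0]
wrist_force: [0.2, 0.1, 0.2]
finger_gap: 0.0853
grip_force: 0.0
```

```bash
cat >> h.py <<'E'
def trays(c=None,z=.024,camn="wrist"):
    """dark trays: world and case pose by fitting projected top rim outline to the silhouette rectangle"""
    from scipy.optimize import least_squares
    c,im=snap(camn) if c is None else c
    hsv=cv2.cvtColor(im,cv2.COLOR_RGB2HSV); out=[]
    for d in models.silhouettes("tray1",camn):
        r=d["region"]; m=np.median(hsv[r],0)
        k=max(cv2.findContours(r.astype(np.uint8),0,1)[0],key=cv2.contourArea)[:,0]
        hull=lambda q:cv2.convexHull(proj(c,[Ro.from_euler("z",q[2]).apply([a*.045,b*.05,h])+[q[0],q[1],0] for a in(-1,1) for b in(-1,1) for h in(0,.024)]).astype(np.float32))
        f=lambda q:[cv2.pointPolygonTest(hull(q),(float(u),float(v)),True) for u,v in k]
        (x,y),_,_=cv2.minAreaRect(ray(c,k,.02)[:,:2].astype(np.float32))
        best=min((least_squares(f,[x,y,g],loss="soft_l1",diff_step=1e-3,x_scale=[.01,.01,.1]) for g in(pc[2]-.2,pc[2],pc[2]+.2)),key=lambda o:o.cost)
        q=best.x; e=Rc.inv().apply([q[0]-pc[0],q[1]-pc[1],0])*1000
        yellow=m[1]>130 and m[0]>18
        print("yellow" if yellow else "DARK",round(d["score"],2),np.round(d["location"]),"world",np.round(q,3),"case mm",np.round(e[:2]),"rel yaw",round(q[2]-pc[2],3),"rms",round(float(np.sqrt(np.mean(np.array(f(q))**2))),2))
    return im
E
python3 - <<'E'
from h import *
plan([.5,-.1,.36],np.pi+pc[2]); im=trays(); cv2.imwrite("pics/w5.png",cv2.resize(im[:,:,::-1],(800,600)))
for d in models.silhouettes("crank_pin","wrist"): print(d["score"],d["location"])
for X in((80,137,0),(80,0,0),(80,-137,0),(35,137,0),(35,0,0),(35,-137,0)): print(X,np.round(W(X),4))
E
```

```text
tcp [ 0.5229 -0.0829  0.3792] yaw -3.0689 t 16.65 d share [ 0.2   -0.128  0.16 ] rot share [ 0.0002 -0.0003  0.0008] min rows 1.0
DARK 0.82 [243. 158.] world [ 0.533 -0.101  0.162] case mm [-83.  -9.] rel yaw 0.092 rms 0.64
yellow 0.69 [103.  45.] world [ 0.377 -0.34   0.089] case mm [-255. -236.] rel yaw 0.018 rms 0.49
DARK 0.67 [144. 148.] world [ 0.539 -0.28   0.295] case mm [ -89. -188.] rel yaw 0.224 rms 0.42
yellow 0.6 [219.  31.] world [ 0.345 -0.149  0.125] case mm [-274.  -44.] rel yaw 0.055 rms 2.31
DARK 0.58 [340. 154.] world [0.521 0.066 0.228] case mm [-83. 159.] rel yaw 0.158 rms 0.57
yellow 0.57 [441.  94.] world [0.409 0.215 0.368] case mm [-185.  315.] rel yaw 0.298 rms 3.04
0.79 [476.7, 181.5]
0.16 [267.4, 221.2]
(80, 137, 0) [0.6853 0.0556 0.    ]
(80, 0, 0) [ 0.6949 -0.0811  0.    ]
(80, -137, 0) [ 0.7045 -0.2178  0.    ]
(35, 137, 0) [0.6404 0.0524 0.    ]
(35, 0, 0) [ 0.65   -0.0843  0.    ]
(35, -137, 0) [ 0.6596 -0.2209  0.    ]
```

View pics/w5.png

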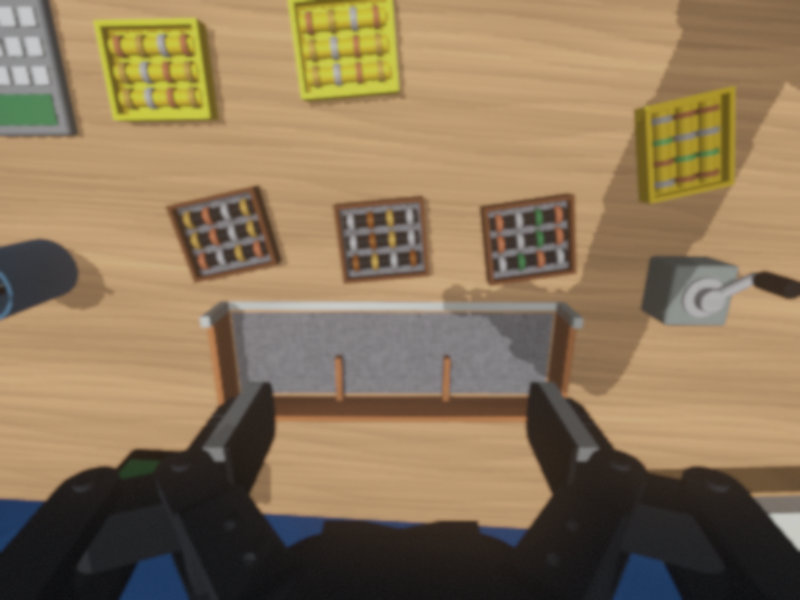

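The glass is down. The dark trays are at (228,235), (382,240) and (530,238), all still in front of the bay. The right and left trays sit too far outwards, so I'll side-push them into line first, starting with the right one.

Request:
drive_tool(
  series=[
    [[0,0,0,0,0,0.0556],[0,0,0,0,0,0.0556],[0,0,0,0,0,0.0556],[0,0,0,0,0,0.0556],[0,0,0,0,0,0.0556],[0,0,0,0,0,0.0556],[0,0,0,0,0,0.0556],[0,0,0,0,0,0.0556],[0,0,0,0,0,0.0556],[-0.34,0.003,0.27,0,0,0],[-0.34,0.003,0.27,0,0,0],[-0.34,0.003,0.27,0,0,0],[-0.34,0.003,0.27,0,0,0],[-0.34,0.003,0.27,0,0,0],[-0.34,0.003,0.27,0,0,0],[-0.34,0.003,0.27,0,0,0],[0,0,0,0,0,0],[0,0,0,0,0,0]],
  ],
  jaw=0.29,
)

```text
clock: 19.05
tcp_pos: [0.5466, -0.3662, 0.1523]
orientation: [-0.001, 0.681, 0.733, -0.0]
wrist_force: [-0.2, -0.8, 0.4]
finger_gap: 0.055
grip_force: 0.0
```

```bash
cat >> h.py <<'E'
def at(x,y,z,ryaw):
    plan([*W([x,y,0])[:2],z],pc[2]+ryaw); s=env.get_state()
    e=Rc.inv().apply(s["tcp_pos"]-W([0,0,0]))*1000; print("case mm",np.round(e,1),"F",np.round(s["wrist_force"],1),"gap",round(float(s["finger_gap"]),3))
E
python3 - <<'E'
from h import *
at(-89,-275,.016,np.pi/2); trays()
E
```

```text
tcp [ 0.5466 -0.3662  0.1523] yaw 1.6446 t 19.05 d share [-0.009 -0.007  1.136] rot share [-0.0004 -0.0003  0.0012] min rows 3.0
case mm [ -87.9 -274.   152.3] F [-0.2 -0.8  0.4] gap 0.055
yellow 0.79 [ 82. 147.] world [ 0.377 -0.342  0.09 ] case mm [-255. -238.] rel yaw 0.02 rms 0.67
DARK 0.68 [255.  91.] world [ 0.54  -0.282  0.289] case mm [ -89. -190.] rel yaw 0.219 rms 0.45
```

Request:
drive_tool(
  series=[
    [[0,0,0.4,0,0,0],[0,0,0.4,0,0,0],[0,0,0.25,0,0,0],[0,0,0.08,0,0,0],[0,0,0,0,0,0],[0.08,0,0,0,0,0],[0.08,0,0,0,0,0],[0.08,0,0,0,0,0]],
  ],
)

```text
clock: 20.15
tcp_pos: [0.5445, -0.3394, 0.0182]
orientation: [0.001, 0.681, 0.732, -0.001]
wrist_force: [-1.2, -3.8, 2.1]
finger_gap: 0.055
grip_force: 1.6
```

Request:
drive_tool(
  series=[
    [[0.08,0,0,0,0,0],[0.08,0,0,0,0,0],[0.08,0,0,0,0,0],[0.08,0,0,0,0,0],[0.08,0,0,0,0,0],[0,0,0,0,0,0]],
  ],
)

```text
clock: 20.9
tcp_pos: [0.5402, -0.2893, 0.0165]
orientation: [-0.001, 0.681, 0.733, 0.0]
wrist_force: [-0.4, -0.5, 0.8]
finger_gap: 0.055
grip_force: 0.3
```

Run:
```python
from h import *
at(-89,-198,.016,np.pi/2); trays()
```

```text
tcp [ 0.5402 -0.2893  0.0165] yaw 1.6443 t 20.9 d share [-0.01  -0.     0.004] rot share [-0.0004 -0.0007  0.0011] min rows 1.0
case mm [ -89.  -196.8   16.5] F [-0.4 -0.5  0.8] gap 0.055
DARK 0.74 [278. 122.] world [ 0.545 -0.228  0.072] case mm [ -80. -136.] rel yaw 0.002 rms 0.67
yellow 0.59 [ 27. 295.] world [ 0.446 -0.35  -0.165] case mm [-187. -251.] rel yaw -0.235 rms 26.84
```

Request:
drive_tool(
  series=[
    [[-0.16,0,0,0,0,0],[0,0,-0.4,0,0,0],[0,0,-0.3,0,0,-0.0556],[0,0,0,0,0,-0.0556],[0,0,0,0,0,-0.0556],[0,0,0,0,0,-0.0556],[0,0,0,0,0,-0.0556],[0,0,0,0,0,-0.0556],[0,0,0,0,0,-0.0556],[0,0,0,0,0,-0.0556],[0,0,0,0,0,-0.0556],[0.29,0.33,0,0,0,0],[0.29,0.33,0,0,0,0],[0,0,0,0,0,0],[0,0,0,0,0,0]],
  ],
)

```text
clock: 22.88
tcp_pos: [0.4672, -0.2375, 0.1011]
orientation: [0.0, -0.036, 0.999, -0.0]
wrist_force: [0.2, -0.3, 0.1]
finger_gap: 0.0552
grip_force: 0.0
```

Run:
```python
from h import *
at(-158,-136,.016,np.pi); trays()
```

```text
tcp [ 0.4672 -0.2375  0.1011] yaw -3.0686 t 22.88 d share [-0.001  0.034  0.709] rot share [-0.0002  0.      0.0009] min rows 2.0
case mm [-158.1 -140.   101.1] F [ 0.2 -0.3  0.1] gap 0.055
DARK 0.77 [414. 261.] world [ 0.533 -0.102  0.173] case mm [-83.  -9.] rel yaw 0.103 rms 16.98
yellow 0.77 [390.  55.] world [ 0.364 -0.148  0.083] case mm [-255.  -44.] rel yaw 0.013 rms 15.19
DARK 0.65 [511. 306.] world [ 0.562 -0.043  1.891] case mm [-50.  47.] rel yaw 1.821 rms 1.55
DARK 0.6 [261. 282.] world [ 0.546 -0.227  0.065] case mm [ -79. -135.] rel yaw -0.005 rms 4.96
yellow 0.57 [120.  70.] world [ 0.378 -0.342  0.083] case mm [-254. -238.] rel yaw 0.013 rms 1.22
```

Request:
drive_tool(
  series=[
    [[0,0.03,0.3,0,0,0],[0,0,0.3,0,0,0],[0,0,0.1,0,0,0],[0,0,0,0,0,0],[-0.08,0,0,0,0,0],[-0.08,0,0,0,0,0],[-0.08,0,0,0,0,0],[-0.08,0,0,0,0,0],[-0.08,0,0,0,0,0],[-0.08,0,0,0,0,0],[-0.08,0,0,0,0,0],[-0.08,0,0,0,0,0],[-0.08,0,0,0,0,0],[0,0,0,0,0,0]],
  ],
)

```text
clock: 24.72
tcp_pos: [0.5543, -0.2263, 0.0167]
orientation: [0.001, -0.037, 0.999, -0.0]
wrist_force: [0.8, 0.3, -0.1]
finger_gap: 0.0556
grip_force: 0.0
```

Run:
```python
from h import *
at(24,-137,.016,np.pi); im=trays(); cv2.imwrite("pics/w6.png",cv2.resize(im[:,:,::-1],(640,480)))
```

```text
tcp [ 0.5543 -0.2263  0.0167] yaw -3.0672 t 24.73 d share [-0.787 -0.02   0.007] rot share [-0.      0.0005  0.0014] min rows 2.0
case mm [ -70.5 -135.    16.7] F [ 0.8  0.3 -0.1] gap 0.056
DARK 0.76 [452. 233.] world [ 0.546 -0.149  0.347] case mm [-73. -57.] rel yaw 0.277 rms 28.14
DARK 0.7 [257. 297.] world [ 0.624 -0.225 -1.228] case mm [  -1. -139.] rel yaw -1.298 rms 30.27
```

View pics/w6.png

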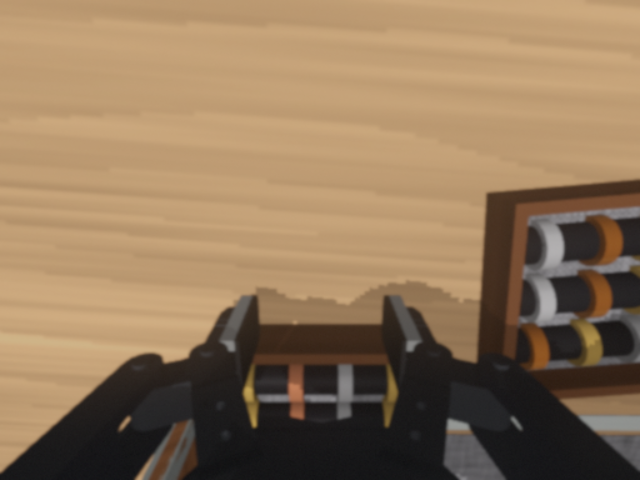

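The tray sits square and centred between the fingers. I'll keep pushing.

Request:
drive_tool(
  series=[
    [[-0.08,0,0,0,0,0],[-0.08,0,0,0,0,0],[-0.08,0,0,0,0,0],[-0.08,0,0,0,0,0],[-0.08,0,0,0,0,0],[-0.08,0,0,0,0,0],[-0.08,0,0,0,0,0],[-0.08,0,0,0,0,0],[-0.05,0,0,0,0,0],[-0.05,0,0,0,0,0],[-0.04,0,0,0,0,0],[0,0,0,0,0,0]],
  ],
)

```text
clock: 26.32
tcp_pos: [0.6467, -0.2195, 0.0169]
orientation: [0.0, -0.037, 0.999, -0.0]
wrist_force: [0.1, -0.4, -0.2]
finger_gap: 0.0553
grip_force: 0.0
```

Run:
```python
from h import *
at(24,-137,.016,np.pi)
```

```text
tcp [ 0.6467 -0.2195  0.0169] yaw -3.0677 t 26.32 d share [-0.015 -0.019  0.007] rot share [-0.0001  0.0002  0.0012] min rows 1.0
case mm [  22.2 -134.7   16.9] F [ 0.1 -0.4 -0.2] gap 0.055
```

Request:
drive_tool(
  series=[
    [[-0.015,0,0,0,0,0],[-0.015,0,0,0,0,0],[-0.01,0,0,0,0,0],[0,0,0,0,0,0]],
  ],
)

```text
clock: 26.82
tcp_pos: [0.6488, -0.2193, 0.0169]
orientation: [-0.002, -0.036, 0.999, -0.0]
wrist_force: [-8.9, -0.3, 6.6]
finger_gap: 0.0552
grip_force: 4.1
```

Request:
drive_tool(
  series=[
    [[0.1,0,0,0,0,0],[0.1,0,-0.1,0,0,0],[0,0,-0.4,0,0,0],[0,0,-0.4,0,0,0],[0.35,0.26,0,0,0,0],[0.35,0.26,0,0,0,0],[0.35,0.26,0,0,0,0],[0.34,0.26,0,0,0,0],[0,0,0,0,0,0],[0,0,0,0,0,0]],
  ],
)

```text
clock: 28.08
tcp_pos: [0.4523, -0.1091, 0.126]
orientation: [0.001, -0.037, 0.999, -0.001]
wrist_force: [-0.0, -0.2, -0.5]
finger_gap: 0.0553
grip_force: 0.0
```

Run:
```python
from h import *
at(-165,-9,.016,np.pi); trays()
```

```text
tcp [ 0.4523 -0.1091  0.126 ] yaw -3.0679 t 28.07 d share [0.01  0.018 0.917] rot share [-0.0005  0.0008  0.0011] min rows 2.0
case mm [-164.   -10.9  126. ] F [-0.  -0.2 -0.5] gap 0.055
DARK 0.82 [435. 259.] world [0.521 0.065 0.225] case mm [-83. 158.] rel yaw 0.155 rms 8.48
DARK 0.81 [142. 367.] world [ 0.64  -0.266  1.715] case mm [  12. -180.] rel yaw 1.644 rms 9.74
yellow 0.78 [210.  58.] world [ 0.35  -0.15   0.122] case mm [-269.  -44.] rel yaw 0.052 rms 6.58
DARK 0.74 [254. 272.] world [ 0.533 -0.102  0.159] case mm [-83. -10.] rel yaw 0.089 rms 2.05
yellow 0.71 [28. 88.] world [ 0.381 -0.266 -0.2  ] case mm [-246. -162.] rel yaw -0.27 rms 20.26
DARK 0.21 [310. 338.] world [ 0.559 -0.101  0.078] case mm [-57. -11.] rel yaw 0.008 rms 6.7
```

Request:
drive_tool(
  series=[
    [[0,0.01,0.4,0,0,0],[0,0,0.4,0,0,0],[0,0,0.11,0,0,0],[0,0,0,0,0,0],[-0.08,0,0,0,0,0],[-0.08,0,0,0,0,0],[-0.08,0,0,0,0,0],[-0.08,0,0,0,0,0],[-0.08,0.01,0,0,0,0],[-0.08,0.01,0,0,0,0],[-0.08,0.01,0,0,0,0],[-0.08,0.01,0,0,0,0],[-0.08,0.01,0,0,0,0],[-0.08,0.01,0,0,0,0],[-0.08,0.01,0,0,0,0],[-0.08,0,0,0,0,0],[-0.08,0,0,0,0,0],[0,0,0,0,0,0]],
  ],
)

```text
clock: 30.42
tcp_pos: [0.5759, -0.0898, 0.0157]
orientation: [-0.0, -0.037, 0.999, -0.0]
wrist_force: [-0.0, -0.1, 0.4]
finger_gap: 0.0549
grip_force: 0.3
```

Run:
```python
from h import *
at(24,0,.016,np.pi); c,im=snap("wrist"); cv2.imwrite("pics/w7.png",cv2.resize(im[:,:,::-1],(640,480)))
```

```text
tcp [ 0.5759 -0.0898  0.0157] yaw -3.0675 t 30.43 d share [-0.528  0.001 -0.002] rot share [-0.0001 -0.      0.0012] min rows 2.0
case mm [-39.3  -0.3  15.7] F [-0.  -0.1  0.4] gap 0.055
```

View pics/w7.png

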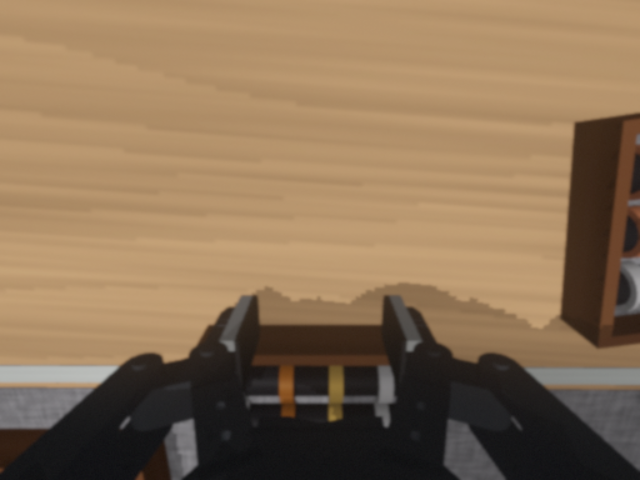

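The middle tray follows straight. I'll finish this push.

Request:
drive_tool(
  series=[
    [[-0.08,0,0,0,0,0],[-0.08,0,0,0,0,0],[-0.08,0,0,0,0,0],[-0.08,0,0,0,0,0],[-0.08,0,0,0,0,0],[-0.06,0,0,0,0,0],[-0.04,0,0,0,0,0],[-0.02,0,0,0,0,0],[-0.02,0,0,0,0,0],[0,0,0,0,0,0]],
  ],
)

```text
clock: 31.72
tcp_pos: [0.6394, -0.0851, 0.0154]
orientation: [-0.001, -0.037, 0.999, 0.0]
wrist_force: [-3.4, -0.3, 1.9]
finger_gap: 0.055
grip_force: 2.1
```

Request:
drive_tool(
  series=[
    [[-0.01,0,0,0,0,0],[0.1,0,0,0,0,0],[0.1,0,-0.1,0,0,0],[0,0,-0.4,0,0,0],[0,0,-0.4,0,0,0],[0,0,0,0,0,-0.0556],[0,0,0,0,0,-0.0556],[0,0,0,0,0,-0.0556],[0,0,0,0,0,-0.0556],[0,0,0,0,0,-0.0556],[0,0,0,0,0,-0.0556],[0,0,0,0,0,-0.0556],[0,0,0,0,0,-0.0556],[0,0,0,0,0,-0.0556],[-0.4,0.14,0,0,0,0],[-0.4,0.14,0,0,0,0],[-0.4,0.14,0,0,0,0],[-0.4,0.14,0,0,0,0],[-0.4,0.14,0,0,0,0],[0,0,0,0,0,0]],
  ],
)

```text
clock: 34.22
tcp_pos: [0.5136, 0.149, 0.1247]
orientation: [-0.001, 0.735, -0.678, -0.0]
wrist_force: [0.3, -0.1, -0.2]
finger_gap: 0.0551
grip_force: 0.0
```

Run:
```python
from h import *
at(-83,241,.016,-np.pi/2); trays()
```

```text
tcp [0.5136 0.149  0.1247] yaw -1.4908 t 34.23 d share [ 0.012 -0.014  0.906] rot share [-0.0002  0.0003  0.0031] min rows 2.0
case mm [-84.8 242.3 124.7] F [ 0.3 -0.1 -0.2] gap 0.055
DARK 0.71 [259.  87.] world [0.52  0.064 0.218] case mm [-84. 157.] rel yaw 0.148 rms 0.62
yellow 0.67 [374. 242.] world [0.403 0.22  0.288] case mm [-190.  321.] rel yaw 0.218 rms 14.78
```

Request:
drive_tool(
  series=[
    [[0,0,0.4,0,0,0.003],[0,0,0.4,0,0,0],[0,0,0.1,0,0,0],[0,0,0,0,0,0],[0.08,0,0,0,0,0],[0.08,0,0,0,0,0],[0.08,0,0,0,0,0],[0.08,0,0,0,0,0],[0.05,0,0,0,0,0],[0,0,0,0,0,0]],
  ],
)

```text
clock: 35.58
tcp_pos: [0.5176, 0.101, 0.0154]
orientation: [0.001, 0.73, -0.684, -0.0]
wrist_force: [-0.5, -0.6, 0.5]
finger_gap: 0.0555
grip_force: 0.0
```

Run:
```python
from h import *
at(-83,198,.016,-np.pi/2); trays()
```

```text
tcp [0.5176 0.101  0.0154] yaw -1.5063 t 35.58 d share [-0.033 -0.009 -0.005] rot share [ 0.0005 -0.0003 -0.0018] min rows 1.0
case mm [-84.1 194.1  15.4] F [-0.5 -0.6  0.5] gap 0.056
yellow 0.86 [378. 367.] world [0.413 0.119 0.246] case mm [-187.  219.] rel yaw 0.176 rms 10.25
```

Request:
drive_tool(
  series=[
    [[-0.16,0,0,0,0,0],[0,0,-0.4,0,0,0],[0,0,-0.4,0,0,0.0556],[0,0,0,0,0,0.0556],[0,0,0,0,0,0.0556],[0,0,0,0,0,0.0556],[0,0,0,0,0,0.0556],[0,0,0,0,0,0.0556],[0,0,0,0,0,0.0556],[0,0,0,0,0,0.0556],[0,0,0,0,0,0.0556],[0.34,-0.33,-0.1,0,0,0],[0.34,-0.33,0,0,0,0],[0,0,0,0,0,0],[0,0,0,0,0,0]],
  ],
)

```text
clock: 37.55
tcp_pos: [0.4409, 0.0373, 0.1238]
orientation: [0.0, -0.032, 0.999, 0.0]
wrist_force: [1.1, -0.2, 0.4]
finger_gap: 0.055
grip_force: 0.0
```

Run:
```python
from h import *
at(-165,135,.016,np.pi); trays()
```

```text
tcp [0.4409 0.0373 0.1238] yaw -3.0773 t 37.55 d share [-0.    -0.008  0.899] rot share [ 0.      0.     -0.0019] min rows 2.0
case mm [-165.1  135.9  123.8] F [ 1.1 -0.2  0.4] gap 0.055
yellow 0.85 [46. 62.] world [ 0.35  -0.15   0.094] case mm [-269.  -44.] rel yaw 0.024 rms 19.39
DARK 0.84 [  9. 360.] world [ 0.678 -0.298  0.862] case mm [  48. -215.] rel yaw 0.792 rms 4.86
yellow 0.83 [458. 169.] world [0.412 0.206 0.415] case mm [-182.  306.] rel yaw 0.345 rms 8.28
DARK 0.71 [135. 371.] world [ 0.627 -0.122  0.093] case mm [  9. -37.] rel yaw 0.023 rms 9.93
DARK 0.61 [257. 261.] world [0.514 0.04  0.062] case mm [-92. 134.] rel yaw -0.009 rms 2.64
```

Request:
drive_tool(
  series=[
    [[0,0,0.4,0,0,-0.0019],[0,0,0.4,0,0,0],[0,0,0.1,0,0,0],[0,0,0,0,0,0],[-0.08,0,0,0,0,0],[-0.08,0,0,0,0,0],[-0.08,0,0,0,0,0],[-0.08,0,0,0,0,0],[-0.08,0,0,0,0,0],[-0.08,0,0,0,0,0],[-0.08,0,0,0,0,0],[-0.08,0,0,0,0,0],[-0.08,0,0,0,0,0],[-0.08,0,0,0,0,0],[-0.08,0,0,0,0,0],[-0.08,0,0,0,0,0],[-0.08,0,0,0,0,0],[-0.08,0,0,0,0,0],[0,0,0,0,0,0]],
  ],
)

```text
clock: 40.02
tcp_pos: [0.5765, 0.0462, 0.0156]
orientation: [0.001, -0.035, 0.999, 0.0]
wrist_force: [-0.6, -0.3, 0.6]
finger_gap: 0.0549
grip_force: 0.0
```

Run:
```python
from h import *
at(24,137,.016,np.pi)
```

```text
tcp [0.5765 0.0462 0.0156] yaw -3.0713 t 40.02 d share [-0.443  0.014 -0.002] rot share [-0.      0.0006  0.    ] min rows 1.0
case mm [-29.2 135.3  15.6] F [-0.6 -0.3  0.6] gap 0.055
```

Request:
drive_tool(
  series=[
    [[-0.08,0,0,0,0,0],[-0.08,0,0,0,0,0],[-0.08,0,0,0,0,0],[-0.08,0,0,0,0,0],[-0.05,0,0,0,0,0],[-0.04,0,0,0,0,0],[-0.03,0,0,0,0,0],[-0.015,0,0,0,0,0],[0,0,0,0,0,0]],
  ],
)

```text
clock: 41.15
tcp_pos: [0.6292, 0.0501, 0.0155]
orientation: [-0.0, -0.035, 0.999, 0.0]
wrist_force: [-0.2, 0.7, -0.3]
finger_gap: 0.0553
grip_force: 0.4
```

Request:
drive_tool(
  series=[
    [[-0.015,0,0,0,0,0],[-0.01,0,0,0,0,0],[0.1,0,0,0,0,0],[0.1,0,-0.1,0,0,0],[0,0,-0.4,0,0,0],[0,0,-0.4,0,0,0],[0.16,-0.2,-0.4,0,0,0],[0.16,-0.2,-0.4,0,0,0],[0.16,-0.2,-0.4,0,0,0],[0.16,-0.2,-0.4,0,0,0],[0.16,-0.2,-0.4,0,0,0],[0.16,0,0,0,0,0],[0,0,0,0,0,0],[0,0,0,0,0,0]],
  ],
  jaw=1,
)

```text
clock: 42.9
tcp_pos: [0.5017, -0.079, 0.3638]
orientation: [0.0, -0.035, 0.999, -0.0]
wrist_force: [-0.3, -0.2, 0.1]
finger_gap: 0.0856
grip_force: 0.0
```

Run:
```python
from h import *
at(-110,0,.38,np.pi); im=trays(); cv2.imwrite("pics/w8.png",cv2.resize(im[:,:,::-1],(800,600)))
```

```text
tcp [ 0.5017 -0.079   0.3638] yaw -3.0713 t 42.9 d share [-0.022 -0.13  -0.135] rot share [-0.0001  0.      0.    ] min rows 1.0
case mm [-112.6   15.6  363.8] F [-0.3 -0.2  0.1] gap 0.086
DARK 0.96 [186. 245.] world [ 0.706 -0.213  0.048] case mm [  82. -132.] rel yaw -0.022 rms 6.88
yellow 0.92 [94. 60.] world [ 0.377 -0.34   0.077] case mm [-255. -236.] rel yaw 0.007 rms 0.85
yellow 0.92 [215.  41.] world [ 0.34  -0.15   0.147] case mm [-279.  -44.] rel yaw 0.077 rms 0.45
yellow 0.77 [441. 105.] world [0.409 0.216 0.373] case mm [-185.  316.] rel yaw 0.303 rms 2.91
DARK 0.74 [478. 198.] world [0.607 0.347 0.287] case mm [ 22. 433.] rel yaw 0.217 rms 4.92
DARK 0.73 [314. 247.] world [0.687 0.053 0.069] case mm [ 82. 134.] rel yaw -0.001 rms 2.37
DARK 0.65 [244. 252.] world [ 0.697 -0.084  0.074] case mm [82. -3.] rel yaw 0.003 rms 0.61
DARK 0.3 [284. 218.] world [ 0.674 -0.085  0.681] case mm [59. -3.] rel yaw 0.611 rms 50.29
```

View pics/w8.png

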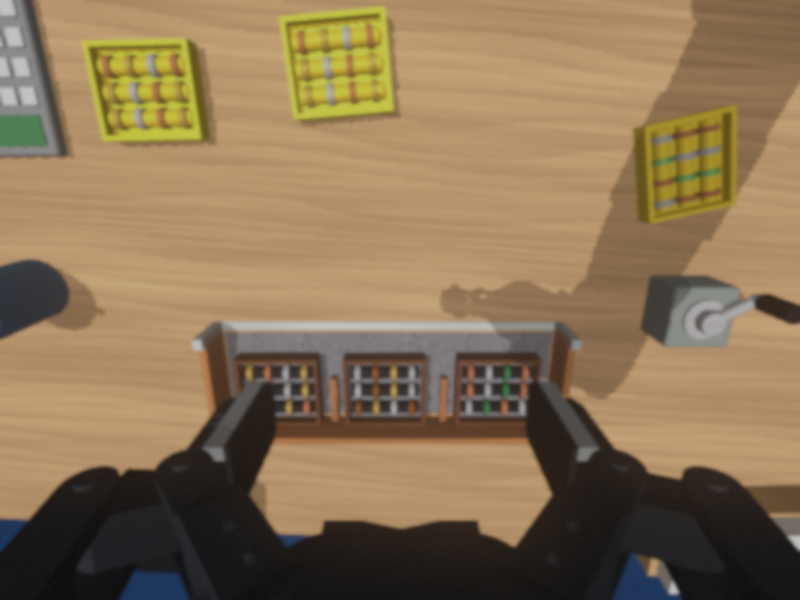

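All three trays stand straight and touch the rear wall, at (278,385), (385,385) and (498,385). I'll go back to the crank.

Run:
```python
from h import *
P=pin(np.radians(0.5)); print(P); plan([P[0],P[1],.16],np.pi+pc[2])
```

```text
[0.5330139  0.29154447 0.095     ]
tcp [ 0.5019 -0.0788  0.3631] yaw -3.0708 t 43.0 d share [-0.479  3.06   1.693] rot share [ 0.0001 -0.0005  0.0002] min rows 7.0
```

Request:
drive_tool(
  series=[
    [[-0.06,0.38,0.1,0,0,0],[-0.06,0.38,0.1,0,0,0],[-0.06,0.38,0.2,0,0,0],[-0.06,0.38,0.2,0,0,0],[-0.06,0.38,0.2,0,0,0],[-0.06,0.38,0.2,0,0,0],[-0.06,0.39,0.2,0,0,0],[-0.06,0.39,0.2,0,0,0],[0,0,0.28,0,0,0],[0,0,0,0,0,0],[0,0,0,0,0,0]],
  ],
)

```text
clock: 44.38
tcp_pos: [0.5335, 0.2911, 0.1625]
orientation: [-0.0, -0.035, 0.999, -0.0]
wrist_force: [-0.6, -0.1, 0.1]
finger_gap: 0.0853
grip_force: 0.0
```

Run:
```python
from h import *
P=pin(np.radians(0.5)); plan([P[0],P[1],.093],np.pi+pc[2])
```

```text
tcp [0.5335 0.2911 0.1625] yaw -3.0715 t 44.38 d share [0.003 0.004 0.579] rot share [-0.     -0.0003 -0.    ] min rows 2.0
```

Request:
drive_tool(
  series=[
    [[0.003,0.004,0.3,0,0,0],[0,0,0.27,0,0,0],[0,0,0,0,0,0],[0,0,0,0,0,0]],
  ],
)

```text
clock: 44.88
tcp_pos: [0.5343, 0.2917, 0.0958]
orientation: [0.001, -0.035, 0.999, 0.001]
wrist_force: [-0.1, 0.2, 0.9]
finger_gap: 0.0854
grip_force: 0.0
```

Request:
drive_tool(
  series=[
    [[0,0,0,0,0,0],[0,0,0,0,0,0],[0,0,0,0,0,0],[0,0,0,0,0,0],[0,0,0,0,0,0],[0,0,0,0,0,0],[0,0,0,0,0,0]],
  ],
  jaw=-1,
  grip_force=40,
)

```text
clock: 45.75
tcp_pos: [0.533, 0.2921, 0.094]
orientation: [-0.0, -0.035, 0.999, 0.001]
wrist_force: [-1.8, 3.5, 5.4]
finger_gap: 0.0191
grip_force: 39.1
```

Run:
```python
from h import *
crank_now(); print(crank_rows(0,-2*np.pi,20,np.pi+pc[2]))
```

```text
r 50.5 crank deg 0.2 gap 0.0191 F [-1.8  3.5  5.4] t 45.75
[[-0.122, 0.047], [-0.13, 0.007], [-0.126, -0.034], [-0.109, -0.071], [-0.082, -0.101], [-0.047, -0.122], [-0.007, -0.13], [0.034, -0.126], [0.071, -0.109], [0.101, -0.082], [0.122, -0.047], [0.13, -0.007], [0.126, 0.034], [0.109, 0.071], [0.082, 0.101], [0.047, 0.122], [0.007, 0.13], [-0.034, 0.126], [-0.071, 0.109], [-0.101, 0.082]]
```

Request:
drive_tool(
  series=[
    [[-0.122,0.047,0,0,0,0],[-0.13,0.007,0,0,0,0],[-0.126,-0.034,0,0,0,0],[-0.109,-0.071,0,0,0,0],[-0.082,-0.101,0,0,0,0],[-0.047,-0.122,0,0,0,0],[-0.007,-0.13,0,0,0,0],[0.034,-0.126,0,0,0,0],[0.071,-0.109,0,0,0,0],[0.101,-0.082,0,0,0,0],[0.122,-0.047,0,0,0,0],[0.13,-0.007,0,0,0,0],[0.126,0.034,0,0,0,0],[0.109,0.071,0,0,0,0],[0.082,0.101,0,0,0,0],[0.047,0.122,0,0,0,0],[0.007,0.13,0,0,0,0],[-0.034,0.126,0,0,0,0],[-0.071,0.109,0,0,0,0],[0,0,0,0,0,0]],
  ],
)

```text
clock: 48.25
tcp_pos: [0.5221, 0.2824, 0.0939]
orientation: [0.0, -0.036, 0.999, -0.0]
wrist_force: [1.4, -0.1, 8.0]
finger_gap: 0.0187
grip_force: 40.1
```

Run:
```python
from h import *
crank_now(); plan(pin(np.radians(18)),np.pi+pc[2])
```

```text
r 50.7 crank deg 16.8 gap 0.0187 F [ 1.4 -0.1  8. ] t 48.25
tcp [0.5221 0.2824 0.0939] yaw -3.0701 t 48.25 d share [ 0.002 -0.011 -0.009] rot share [-0.0001  0.      0.0004] min rows 1.0
```

Request:
drive_tool(
  series=[
    [[-0.101,0.082,0,0,0,0],[-0.122,0.047,0,0,0,0],[-0.13,0.007,0,0,0,0],[-0.126,-0.034,0,0,0,0],[-0.109,-0.071,0,0,0,0],[-0.082,-0.101,0,0,0,0],[-0.047,-0.122,0,0,0,0],[-0.007,-0.13,0,0,0,0],[0.034,-0.126,0,0,0,0],[0.071,-0.109,0,0,0,0],[0.101,-0.082,0,0,0,0],[0.122,-0.047,0,0,0,0],[0.13,-0.007,0,0,0,0],[0.126,0.034,0,0,0,0],[0.109,0.071,0,0,0,0],[0.082,0.101,0,0,0,0],[0.047,0.122,0,0,0,0],[0.007,0.13,0,0,0,0],[-0.034,0.126,0,0,0,0],[0,0,0,0,0,0]],
  ],
)

```text
clock: 50.75
tcp_pos: [0.5143, 0.2691, 0.0939]
orientation: [-0.0, -0.036, 0.999, 0.0]
wrist_force: [2.6, 0.1, 6.5]
finger_gap: 0.0187
grip_force: 39.9
```

Run:
```python
from h import *
crank_now(); plan(pin(np.radians(18)),np.pi+pc[2]);plan(pin(np.radians(0)),np.pi+pc[2])
```

```text
r 50.7 crank deg 34.3 gap 0.0187 F [2.6 0.1 6.5] t 50.75
tcp [0.5143 0.2691 0.0939] yaw -3.0697 t 50.75 d share [-0.071  0.095 -0.01 ] rot share [ 0.0001 -0.      0.0005] min rows 1.0
tcp [0.5143 0.2691 0.0939] yaw -3.0697 t 50.75 d share [-0.173  0.177 -0.009] rot share [ 0.0001 -0.      0.0005] min rows 1.0
```

Request:
drive_tool(
  series=[
    [[-0.071,0.1,0,0,0,0],[-0.095,0.08,0,0,0,0],[-0.03,0.015,0,0,0,0],[0,0,0,0,0,0],[0,0,0,0,0,0]],
  ],
)

```text
clock: 51.38
tcp_pos: [0.5332, 0.2924, 0.0938]
orientation: [-0.003, -0.036, 0.999, -0.001]
wrist_force: [-5.1, -2.7, 12.1]
finger_gap: 0.0191
grip_force: 40.8
```

Run:
```python
from h import *
crank_now()
```

```text
r 50.6 crank deg 359.8 gap 0.0191 F [-5.1 -2.7 12.1] t 51.375
```

Request:
drive_tool(
  series=[
    [[0.015,-0.008,0,0,0,0],[0,0,0,0,0,0],[0,0,0,0,0,0],[0,0,0,0,0,0],[0,0,-0.3,0,0,0],[0,0,-0.4,0,0,0],[0,0,-0.4,0,0,0],[0,-0.4,-0.3,0,0,0],[0,-0.45,-0.2,0,0,0],[0,-0.45,-0.2,0,0,0],[0,-0.45,-0.2,0,0,0],[0.1,-0.45,-0.2,0,0,0],[0.1,-0.45,-0.2,0,0,0],[0.1,-0.45,0,0,0,0],[0,0,0,0,0,0],[0,0,0,0,0,0]],
  ],
  jaw=1,
)

```text
clock: 53.38
tcp_pos: [0.5242, -0.0824, 0.3814]
orientation: [-0.001, -0.035, 0.999, 0.0]
wrist_force: [-0.4, -0.5, 0.0]
finger_gap: 0.0856
grip_force: 0.0
```

Run:
```python
from h import *
im=trays(); cv2.imwrite("pics/w9.png",cv2.resize(im[:,:,::-1],(800,600)))
```

```text
yellow 0.94 [219.  32.] world [ 0.346 -0.15   0.12 ] case mm [-273.  -44.] rel yaw 0.05 rms 2.15
yellow 0.83 [103.  44.] world [ 0.377 -0.34   0.087] case mm [-255. -236.] rel yaw 0.017 rms 0.97
DARK 0.81 [247. 237.] world [ 0.696 -0.084  0.074] case mm [81. -3.] rel yaw 0.004 rms 0.86
DARK 0.67 [476. 182.] world [0.601 0.348 0.281] case mm [ 16. 435.] rel yaw 0.211 rms 5.27
DARK 0.66 [185. 229.] world [ 0.706 -0.213  0.111] case mm [  81. -133.] rel yaw 0.041 rms 3.91
DARK 0.46 [286. 205.] world [ 0.679 -0.08   0.741] case mm [64.  2.] rel yaw 0.671 rms 51.31
```

View pics/w9.png

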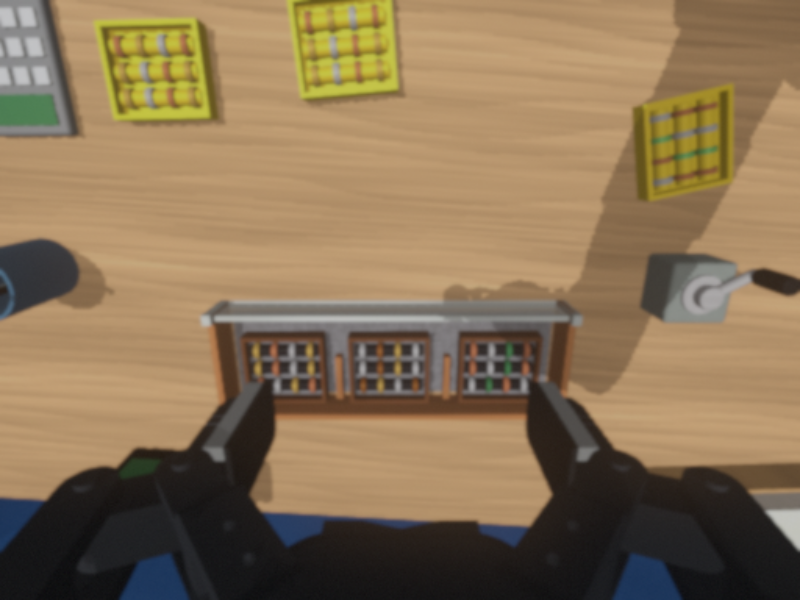

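The glass is fully up: its strip shows at the full height of the walls, at (390,312). The three trays are home, and the bystanders and yellow trays haven't moved.

```bash
python3 -c "
from workcell import order
print(order.hand_in())"
```

```text
the job is handed in; nothing more can be done
None
```

The glass was wound down, all three dark trays were slid home against the rear wall, the glass was wound fully up again, and the job is handed in; the hand-in gave no verdict.

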